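Kit the four matched motors of a drone

TASK

Put together one drone's motor kit: stand the motors with the red, yellow, blue and white caps upright in the grey tray, each wholly on the disc of its own colour, and let go of them. Leave the green-capped motor and the bare black one standing where they are. Set the motors down rather than dropping them, and do not knock any motor over.

Things in the scene. Friction and masses are not known exactly. Their poses are not given: they have to be found in the camera images.
- motor_red: The motor with the red cap (the top 10 mm): black upright round motor, 32 mm diameter, 38 mm tall, with a thin 5 mm steel shaft standing 12 mm above that (50 mm in all), about 60 g; it stands on its flat foot on the bench (height 0). Origin: centre of the underside; z up along the shaft; yaw is meaningless. 
- motor_yellow: The motor with the yellow cap (the top 10 mm): black upright round motor, 32 mm diameter, 38 mm tall, with a thin 5 mm steel shaft standing 12 mm above that (50 mm in all), about 60 g; it stands on its flat foot on the bench (height 0). Origin: centre of the underside; z up along the shaft; yaw is meaningless. 
- motor_blue: The motor with the blue cap (the top 10 mm): black upright round motor, 32 mm diameter, 38 mm tall, with a thin 5 mm steel shaft standing 12 mm above that (50 mm in all), about 60 g; it stands on its flat foot on the bench (height 0). Origin: centre of the underside; z up along the shaft; yaw is meaningless. 
- motor_white: The motor with the white cap (the top 10 mm): black upright round motor, 32 mm diameter, 38 mm tall, with a thin 5 mm steel shaft standing 12 mm above that (50 mm in all), about 60 g; it stands on its flat foot on the bench (height 0). Origin: centre of the underside; z up along the shaft; yaw is meaningless. 
- motor_green: Look-alike that has no place in the tray, the motor with the green cap: black upright round motor, 32 mm diameter, 38 mm tall, with a thin 5 mm steel shaft standing 12 mm above that (50 mm in all), about 60 g; it stands on its flat foot on the bench (height 0). Origin: centre of the underside; z up along the shaft; yaw is meaningless. 
- motor_bare: Look-alike that has no place in the tray, the bare motor, black all over with no coloured cap: black upright round motor, 32 mm diameter, 38 mm tall, with a thin 5 mm steel shaft standing 12 mm above that (50 mm in all), about 60 g; it stands on its flat foot on the bench (height 0). Origin: centre of the underside; z up along the shaft; yaw is meaningless. 
- disc_red: Fixed red disc, 58 mm diameter, 2 mm thick, in the middle of one of the grey kit tray's 2 x 2 compartments (colours change places). Origin: centre of its underside; top 7 mm above the bench; z up, x and y along the tray's walls. Tray: fixed, 189 mm square; compartments 87 mm square inside, walls and dividers 5 mm thick, tops 16 mm above the bench; neighbouring discs' centres 92 mm apart.
- disc_yellow: Fixed yellow disc, 58 mm diameter, 2 mm thick, in the middle of one of the grey kit tray's 2 x 2 compartments (colours change places). Origin: centre of its underside; top 7 mm above the bench; z up, x and y along the tray's walls. Tray: fixed, 189 mm square; compartments 87 mm square inside, walls and dividers 5 mm thick, tops 16 mm above the bench; neighbouring discs' centres 92 mm apart.
- disc_blue: Fixed blue disc, 58 mm diameter, 2 mm thick, in the middle of one of the grey kit tray's 2 x 2 compartments (colours change places). Origin: centre of its underside; top 7 mm above the bench; z up, x and y along the tray's walls. Tray: fixed, 189 mm square; compartments 87 mm square inside, walls and dividers 5 mm thick, tops 16 mm above the bench; neighbouring discs' centres 92 mm apart.
- disc_white: Fixed white disc, 58 mm diameter, 2 mm thick, in the middle of one of the grey kit tray's 2 x 2 compartments (colours change places). Origin: centre of its underside; top 7 mm above the bench; z up, x and y along the tray's walls. Tray: fixed, 189 mm square; compartments 87 mm square inside, walls and dividers 5 mm thick, tops 16 mm above the bench; neighbouring discs' centres 92 mm apart.

How it is judged:
At the end, for the whole second after the job is handed in: Each of the red, yellow, blue and white capped motors stands upright (within 0.15 rad) on the disc of its colour, centre within 15 mm of the disc's centre, released and at rest; the green-capped and the bare motor stand within 20 mm of where they began (horizontal distance between motor_red and disc_red below 0.015 m and angle between each of motor_red, motor_yellow, motor_blue, motor_white, motor_green, motor_bare's own z axis and vertical below 0.15 rad and z of motor_red in the frame of disc_red between -0.004 and 0.008 m and linear speed of each of motor_red, motor_yellow, motor_blue, motor_white, motor_green, motor_bare below 0.02 m/s and horizontal distance between motor_yellow and disc_yellow below 0.015 m and z of motor_yellow in the frame of disc_yellow between -0.004 and 0.008 m and horizontal distance between motor_blue and disc_blue below 0.015 m and z of motor_blue in the frame of disc_blue between -0.004 and 0.008 m and horizontal distance between motor_white and disc_white below 0.015 m and z of motor_white in the frame of disc_white between -0.004 and 0.008 m and distance of each of motor_green, motor_bare from where it was at the start of the episode below 0.02 m); the robot touches nothing.
It fails at once if a look-alike motor is shifted by more than 20 mm (distance of any of motor_green, motor_bare from where it was at the start of the episode above 0.02 m).
It fails at once if a motor is knocked over (tilted more than 1 rad) (angle between any of motor_red, motor_yellow, motor_blue, motor_white, motor_green, motor_bare's own z axis and vertical above 1 rad).
It fails at once if a motor is dropped (falls or flies free of the fingers faster than 0.6 m/s) ((linear speed of motor_red above 0.6 m/s and contact force between the fingers and motor_red below 0.05 N) or (linear speed of motor_yellow above 0.6 m/s and contact force between the fingers and motor_yellow below 0.05 N) or (linear speed of motor_blue above 0.6 m/s and contact force between the fingers and motor_blue below 0.05 N) or (linear speed of motor_white above 0.6 m/s and contact force between the fingers and motor_white below 0.05 N)).
It also fails if it takes over 91 s, if anything falls off the work surface, if the arm or the gripper's body presses on something with over 40 N, if the wrist force passes 120 N, or if a joint passes its speed limit or range.

ROBOT

A 7-joint arm with a two-finger parallel gripper is mounted at the origin on the work surface. World frame = base frame: x ahead of the robot, y to its left, z up, the work surface at z = 0. Lengths are in m, angles in rad, forces in N, time in s.
With the tool pointing down it reaches from about 0.4 to 0.85 m from the base axis. Payload 6.9 kg.
Tool frame: the origin (TCP) lies on the mounting face of the last link; the fingertips stand 173 mm ahead of it and the grasp point (between the pads) lies 155 mm ahead of it; z points along the fingers, y is the direction in which the jaws open and shut (so a half turn about z gives the same grasp; the last joint's range is limited). The gripper opens to 85 mm and grips with 20 to 120 N. Pads are 22 mm wide; open, the fingers measure 114 mm over their backs; the gripper's body (76 mm by 85 mm) begins 54 mm behind the grasp point. The pads swing forward as they close: fully open they stand 13 mm farther back than shut.
Start: joints at [1.369, 0.507, -0.238, 1.5, 0.126, 1.149, -0.155], TCP at [0.189, -0.596, 0.405] pointing down, gripper open.
Joint ranges: [-3.08, 3.08], [-0.24, 2.05], [-1.43, 1.35], [0, 2.5], [-1.52, 4.66], [0.17, 1.96], [-2.89, 2.89]. Speed limits (rad/s): [2.39, 2.39, 3.14, 3.14, 3.14, 3.14, 3.14].

INTERFACE

Orientations are given as a rotation vector (axis times angle).
In Python, from workcell import bot, optics, search_frame gives the robot as it stands.
- The arm moves only by the shell command python3 -m crank 'ROWS' [FORCE]. ROWS is JSON, a list of rows, each a list of 3 entries, a list of its own where there are three numbers: the finger opening in mm, from 0 to 85.4, then the shift along the tool's x, y, z in mm, then the turn about the tool's z in degrees. In form: [[claw, [dx, dy, dz], yaw], ...]. A call has exactly 8 rows; each row shifts and turns the commanded pose from where the row before left it, along the tool's axes as they then stand; what a row does not reach is not made up. A row lasts 1/10 s, in which the tool goes at most 50 mm and 8.59 degrees, less where a joint would pass 70% of its speed; a pose out of reach is approached as far as the arm can. A call is refused whole if a number of a shift passes 50 or a number of a turn 8.59, either way. A call with a gripper value outside its range is refused whole. The fingers move at their own pace and stop on an object; FORCE is the grip in N (left out, the last holds). Time passes only in rows, so rows that do not move let the fingers close, or fill a call up. It gives the time, the measured TCP pose, the force and the opening at its end, in the units of the state.
- bot.read_state(): the state, without advancing time (a new reading comes with each control period).
- optics.snapshot(name): name is "scene" or "top"; returns (picture, depth): 420x560x3 uint8, red, green, blue; 420x560 float32, m along the optical axis (not along the pixel's ray), 0 where there is no reading.
- optics.calibration(name): a dict with "vfov" (degrees; the focal length in pixels is half the picture's height over the tangent of half this angle, whatever the lens; pixels are square), "cx", "cy" (the principal point, pixels), "k1" (the pictures are not rectified: a ray, as slopes to the right and down, at radius r is drawn at 1 + k1 r^2 times it, then the intrinsics apply), "R" (3x3) and "t" (3): a world point X has camera coordinates R X + t. Camera axes: x right, y down, z forward; pixel columns grow to the right and rows downward; lengths in m; the calibration is good to about 2 mm. A picture is of the moment at which its call begins. calibration takes no time and is no camera call.
- bot.finish_job(): hands the job in, once; it reports no verdict.
Trained networks look in the newest picture that a camera, given by its name, has taken for a name from the list of things; names that differ only in an ending like _2 or _b are one class to them, and where a whole thing is asked for, a point or a joint stands for the part that bears it (a point fixed in the world has none). Each returns a list of dicts, best first, with "p" (0 to 1); they miss things now and then, are a little off and sometimes report something else, mostly with a low value. They report only what shows in the picture. A call takes as long as a camera call.
- search_frame(camera, thing): "xy" ([column, row] in pixels, amid what is visible of it).
The state is a dict: "time": time; "joint_positions": joint angles; "dq": joint speeds; "effort": joint torques, N m; "tool_pos": TCP position; "eef_rot": TCP orientation; "force": force on the tool from outside, world axes, zero at the start; "wrist_torque": the same for the moment, N m; "gripper_width": opening from 0.0 (shut) to 1.0 (fully open).
Only numpy, scipy, OpenCV 4.12 (cv2) and the standard library are available. Lean on these libraries where they do the work, as an engineer would, in place of code of your own. Each camera call takes 0.05 s, during which the arm holds its last target. There are 200 camera calls.

## Working session

There is one attempt and no reset: what is moved stays moved. The work goes in short steps, Python scripts to look and compute and a shell command to move; the robot and the scene stay as the last step left them, time stands still between calls to the robot, and variables do not carry over. Pictures are saved under pics/ and viewed, about 12 in all and at most 16, crops included, and the job is handed in when it is done.

```bash
ls; mkdir -p pics; python3 - <<'E'
from workcell import bot, optics, search_frame
import cv2
s=bot.read_state(); print({k:s[k] for k in('time','tool_pos','eef_rot','gripper_width')})
for n in('scene','top'):
    p,d=optics.snapshot(n); cv2.imwrite(f'pics/{n}0.png',p[:,:,::-1]); print(optics.calibration(n))
E
```

```text
pics
{'time': 0.0, 'tool_pos': array([ 0.18862475, -0.59563757,  0.40383697]), 'eef_rot': array([-3.10295187e+00, -4.79740013e-01,  4.74943737e-04]), 'gripper_width': 1.0024221833067166}
{'vfov': 56.077209190242655, 'cx': 281.05500494720786, 'cy': 211.85107478049022, 'k1': -0.05353229107716306, 'R': array([[ 0.39224749,  0.9198165 , -0.00891704],
       [ 0.71934708, -0.31277206, -0.6202527 ],
       [-0.57330766,  0.23687812, -0.78435137]]), 't': array([-0.19143856, -0.36630954,  1.10422603])}
{'vfov': 51.19247170101849, 'cx': 278.5028749242527, 'cy': 203.63785284833415, 'k1': -0.12816150680971125, 'R': array([[ 0.02519048, -0.9995026 ,  0.01897364],
       [-0.9833241 , -0.0281933 , -0.17966316],
       [ 0.18010873, -0.01413144, -0.98354519]]), 't': array([-0.01549145,  0.49953675,  0.82160292])}
```

View pics/top0.png

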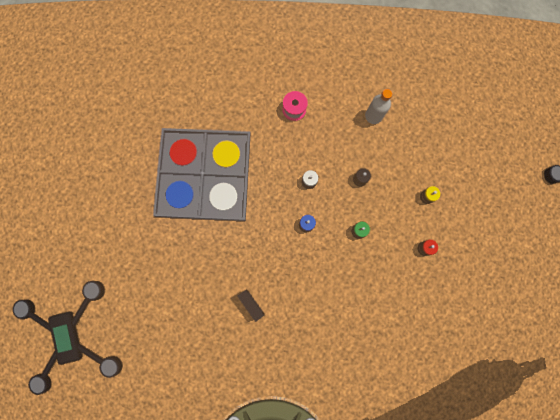

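View pics/scene0.png

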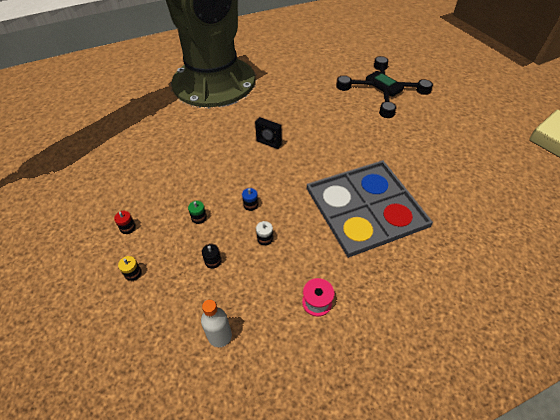

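```bash
cat > h.py <<'E'
from workcell import bot, optics, search_frame
import cv2, numpy as np
from scipy.spatial.transform import Rotation as Ro
HSV={'red':((170,150,80),(188,255,255)),'yellow':((22,150,120),(32,255,255)),'blue':((105,120,60),(125,255,255)),
     'green':((45,100,50),(80,255,255)),'white':((15,0,120),(45,50,255))}
def rays(n,uv):
    c=optics.calibration(n); f=210/np.tan(np.radians(c['vfov']/2))
    K=np.array([[f,0,c['cx']],[0,f,c['cy']],[0,0,1]])
    u=cv2.undistortPoints(np.asarray(uv,np.float64).reshape(-1,1,2),K,np.array([c['k1'],0,0,0,0]))[:,0]
    return c,np.c_[u,np.ones(len(u))]
def plane(n,uv,z):      # pixel -> world at height z
    c,r=rays(n,uv); o=-c['R'].T@c['t']; d=r@c['R']
    return o+d*((z-o[2])/d[:,2])[:,None]
def blobs(n,img):
    h=cv2.cvtColor(img,cv2.COLOR_RGB2HSV); h2=h.copy(); h2[...,0]=np.where(h[...,0]<15,h[...,0]+180,h[...,0])
    out=[]
    for k,(a,b) in HSV.items():
        m=cv2.inRange(h2,np.array(a),np.array(b))
        m=cv2.morphologyEx(m,cv2.MORPH_CLOSE,np.ones((5,5),np.uint8))
        N,_,st,ce=cv2.connectedComponentsWithStats(m)
        for i in range(1,N):
            A=st[i,4]
            if A>60: out.append((k,A,ce[i]))
    return out
def find(n):
    img,d=optics.snapshot(n)
    for k,A,c in blobs(n,img):
        print(n,k,A,c.round(1),'cap',plane(n,[c],.036)[0,:2].round(4),'disc',plane(n,[c],.007)[0,:2].round(4))
    return img,d
E
python3 - <<'E'
from h import *
for n in('top','scene'):
    find(n)
    for t in('motor_bare','motor_white','motor_red'):
        for r in search_frame(n,t)[:2]: print(n,t,r,plane(n,[r['xy']],.025)[0,:2].round(4))
s=bot.read_state(); R=Ro.from_rotvec(s['eef_rot']).as_matrix(); print(R.round(4),s['tool_pos'])
E
```

```text
top red 525 [294.3 104.9] cap [ 0.7133 -0.0301] disc [ 0.7257 -0.0314]
top red 538 [182.6 151.7] cap [0.6041 0.1973] disc [0.6128 0.2036]
top red 191 [430.  246.9] cap [ 0.4219 -0.3089] disc [ 0.4245 -0.3197]
top yellow 565 [225.9 153.5] cap [0.6027 0.1081] disc [0.6114 0.1114]
top yellow 177 [432.3 193.2] cap [ 0.5324 -0.3178] disc [ 0.5387 -0.3288]
top blue 566 [178.9 194.1] cap [0.5152 0.1987] disc [0.5209 0.205 ]
top blue 169 [307.4 222.2] cap [ 0.4656 -0.0606] disc [ 0.4697 -0.063 ]
top green 182 [361.7 228.8] cap [ 0.4551 -0.1695] disc [ 0.4589 -0.1755]
top white 198 [27.6  1.1] cap [0.9719 0.6043] disc [0.9931 0.6243]
top white 2678 [473.1   6.5] cap [ 0.985  -0.4472] disc [ 1.0066 -0.4626]
top white 148 [381.7 104.6] cap [ 0.7218 -0.2161] disc [ 0.7346 -0.2237]
top white 181 [310.1 177.9] cap [ 0.5563 -0.0648] disc [ 0.5634 -0.0673]
top white 639 [222.9 196.1] cap [0.5137 0.1097] disc [0.5194 0.113 ]
top motor_bare {'xy': [363.4, 176.3], 'p': 0.74} [ 0.566  -0.1764]
top motor_white {'xy': [308.6, 176.2], 'p': 0.66} [ 0.5625 -0.0627]
top motor_red {'xy': [428.3, 247.6], 'p': 0
[... 760 characters left out ...]
e 487 [336.5 195.8] cap [0.5387 0.0997] disc [0.5179 0.1141]
scene white 189 [263.7 228.3] cap [ 0.5555 -0.064 ] disc [ 0.5354 -0.0574]
scene white 394 [211.9 325.9] cap [ 0.7013 -0.2104] disc [ 0.6883 -0.2109]
scene white 66 [556.5 389.2] cap [0.999  0.2223] disc [1.0003 0.2427]
scene motor_bare {'xy': [212.9, 254.2], 'p': 0.79} [ 0.5654 -0.1684]
scene motor_white {'xy': [264.5, 231.5], 'p': 0.58} [ 0.5555 -0.0628]
scene motor_red {'xy': [125.8, 221.9], 'p': 0.63} [ 0.4257 -0.3049]
scene motor_red {'xy': [396.3, 215.7], 'p': 0.42} [0.6234 0.1889]
[[ 9.533e-01  3.019e-01 -1.000e-04]
 [ 3.019e-01 -9.533e-01  1.000e-04]
 [-0.000e+00 -2.000e-04 -1.000e+00]] [ 0.18869946 -0.595823    0.40461434]
```

```bash
python3 -m crank '[[85,[0,0,0],5.9],[85,[0,0,0],5.9],[85,[0,0,0],5.8],[85,[20,-25,0],0],[85,[24,-30,10],0],[85,[24,-30,10],0],[85,[24,-30,10],0],[85,[24,-30,10],0]]' 40
```

```text
time: 1.3
tool_pos: [0.3055, -0.4496, 0.3645]
eef_rot: [3.141, -0.001, 0.001]
force: [0.4, -0.3, 0.2]
gripper_width: 0.995
```

```bash
cat > go.py <<'E'
# prints remaining move (tool axes, mm) to world target and yaw left to tool x = world x
import sys; from h import *
x,y,z=map(float,sys.argv[1:4]); s=bot.read_state(); R=Ro.from_rotvec(s['eef_rot']).as_matrix()
print('t',round(s['time'],2),'pos',(s['tool_pos']*1e3).round(1),'d',(R.T@(np.array([x,y,z])-s['tool_pos'])*1e3).round(1),
 'yaw',np.degrees(np.arctan2(R[0,1],R[0,0])).round(2),'w',s['gripper_width'],'f',s['force'].round(1))
E
python3 go.py .421 -.309 .178
```

```text
t 1.3 pos [ 305.5 -449.6  364.5] d [ 115.3 -140.7  186.5] yaw -0.04 w 0.9949867701549651 f [ 0.4 -0.3  0.2]
```

```bash
python3 -m crank '[[85,[24,-28,12],0],[85,[24,-28,12],0],[85,[24,-28,12],0],[85,[24,-28,12],0],[85,[19,-29,12],0],[85,[0,0,15],0],[85,[0,0,0],0],[85,[0,0,0],0]]' ; python3 go.py .421 -.309 .178; python3 - <<'E'
from h import *
for n in('top','scene'):
    i,d=find(n); cv2.imwrite(f'pics/{n}1.png',i[:,:,::-1])
E
```

```text
time: 2.1
tool_pos: [0.4196, -0.3104, 0.2899]
eef_rot: [3.141, -0.002, -0.001]
force: [-0.2, 0.3, 0.6]
gripper_width: 0.996
t 2.1 pos [ 419.6 -310.4  289.9] d [  1.5  -1.5 111.9] yaw -0.06 w 0.9955946918891886 f [-0.2  0.3  0.6]
top red 520 [294.3 104.8] cap [ 0.7135 -0.0301] disc [ 0.726  -0.0315]
top red 540 [182.6 151.7] cap [0.6041 0.1973] disc [0.6129 0.2036]
top red 62 [430.6 251.2] cap [ 0.4132 -0.31  ] disc [ 0.4156 -0.3208]
top yellow 565 [225.9 153.5] cap [0.6027 0.1081] disc [0.6114 0.1114]
top yellow 179 [432.4 193.2] cap [ 0.5324 -0.318 ] disc [ 0.5388 -0.329 ]
top blue 567 [178.9 194.1] cap [0.5152 0.1987] disc [0.5209 0.205 ]
top blue 170 [307.3 222.3] cap [ 0.4654 -0.0604] disc [ 0.4695 -0.0628]
top green 187 [361.5 228.9] cap [ 0.455  -0.1691] disc [ 0.4587 -0.1752]
top white 201 [28.1  1.1] cap [0.9719 0.6029] disc [0.993  0.6228]
top white 2677 [473.1   6.5] cap [ 0.9851 -0.4471] disc [ 1.0066 -0.4625]
top white 174 [381.2 104.5] cap [ 0.7219 -0.2151] disc [ 0.7347 -0.2227]
top white 182 [310.1 177.9] cap [ 0.5563 -0.0649] disc [ 0.5635 -0.0674]
top white 645 [223.
[... 363 characters left out ...]
 cap [ 0.5303 -0.3176] disc [ 0.509  -0.3233]
scene blue 425 [374.3 183.6] cap [0.5405 0.1869] disc [0.5197 0.2056]
scene blue 160 [249.1 194.6] cap [ 0.4659 -0.0602] disc [ 0.4415 -0.0535]
scene green 127 [384.8  79.2] cap [0.227  0.4132] disc [0.1911 0.4428]
scene green 178 [195.4 207.1] cap [ 0.4538 -0.1687] disc [ 0.4289 -0.1672]
scene white 207 [72.7  2.6] cap [-0.6449 -0.3284] disc [-0.7228 -0.3346]
scene white 490 [336.4 195.8] cap [0.5387 0.0996] disc [0.5178 0.114 ]
scene white 190 [263.7 228.3] cap [ 0.5556 -0.064 ] disc [ 0.5355 -0.0574]
scene white 449 [212.1 327.4] cap [ 0.7038 -0.2107] disc [ 0.6909 -0.2113]
scene white 538 [540.9 405.7] cap [1.0063 0.184 ] disc [1.0079 0.2025]
```

View pics/scene1.png

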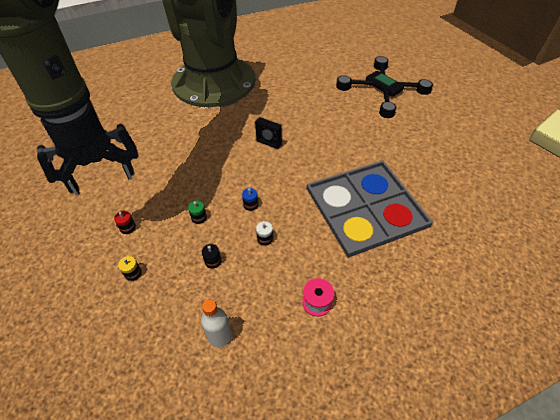

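The open gripper hangs over the red motor (121,217), jaws along world y, and its path down is clear.

```bash
python3 -m crank '[[85,[1,-1,25],0],[85,[0,0,25],0],[85,[0,0,25],0],[85,[0,0,22],0],[85,[0,0,15],0],[85,[0,0,0],0],[20,[0,0,0],0],[20,[0,0,0],0]]' 40 ; python3 -m crank '[[20,[0,0,0],0],[20,[0,0,0],0],[20,[0,0,0],0],[20,[0,0,0],0],[20,[0,0,0],0],[20,[0,0,-10],0],[20,[0,0,-15],0],[20,[0,0,-15],0]]' 40; python3 go.py .6124 .204 .186; python3 - <<'E'
from h import *
i,d=optics.snapshot('scene'); cv2.imwrite('pics/scene2.png',cv2.resize(i[100:300,:300,::-1],None,fx=2.5,fy=2.5))
E
```

```text
time: 3.0
tool_pos: [0.4211, -0.3095, 0.1789]
eef_rot: [3.14, -0.002, 0.002]
force: [-0.8, 0.3, -0.7]
gripper_width: 0.689
time: 3.8
tool_pos: [0.4208, -0.3088, 0.2187]
eef_rot: [-3.141, 0.0, 0.0]
force: [0.5, -0.4, -0.8]
gripper_width: 0.361
t 3.8 pos [ 420.8 -308.8  218.7] d [ 191.5 -512.8   32.8] yaw -0.01 w 0.3609811600349552 f [ 0.5 -0.4 -0.8]
```

View pics/scene2.png

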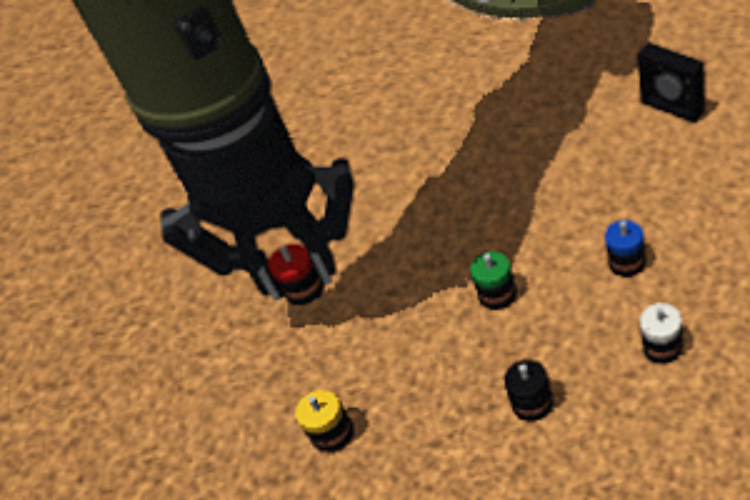

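The red motor is held upright between the fingers at about (290,270) in the crop. The others are untouched.

```bash
python3 -m crank '[[20,[0,0,-30],0],[20,[0,0,-25],0],[20,[12,-33,0],0],[20,[12,-33,0],0],[20,[12,-33,0],0],[20,[12,-33,0],0],[20,[12,-33,0],0],[20,[12,-33,0],0]]' >/dev/null; python3 -m crank '[[20,[13,-36,0],0],[20,[13,-36,0],0],[20,[13,-36,0],0],[20,[13,-36,0],0],[20,[13,-36,0],0],[20,[13,-36,0],0],[20,[13,-36,0],0],[20,[13,-36,0],0]]'>/dev/null;  python3 -m crank '[[20,[8,-14,0],0],[20,[7,-13,0],0],[20,[0,0,20],0],[20,[0,0,10],0],[20,[0,0,0],0],[20,[0,0,0],0],[20,[0,0,0],0],[20,[0,0,0],0]]'; python3 go.py .6124 .204 .186; python3 - <<'E'
from h import *
i,d=optics.snapshot('scene'); cv2.imwrite('pics/scene3.png',cv2.resize(i[100:300,260:,::-1],None,fx=2.5,fy=2.5))
E
```

```text
time: 6.25
tool_pos: [0.6123, 0.2038, 0.2435]
eef_rot: [-3.141, 0.001, -0.002]
force: [-0.1, -1.2, -0.6]
gripper_width: 0.364
t 6.25 pos [612.3 203.8 243.5] d [ 0.  -0.2 57.5] yaw -0.05 w 0.36374077379369285 f [-0.1 -1.2 -0.6]
```

View pics/scene3.png

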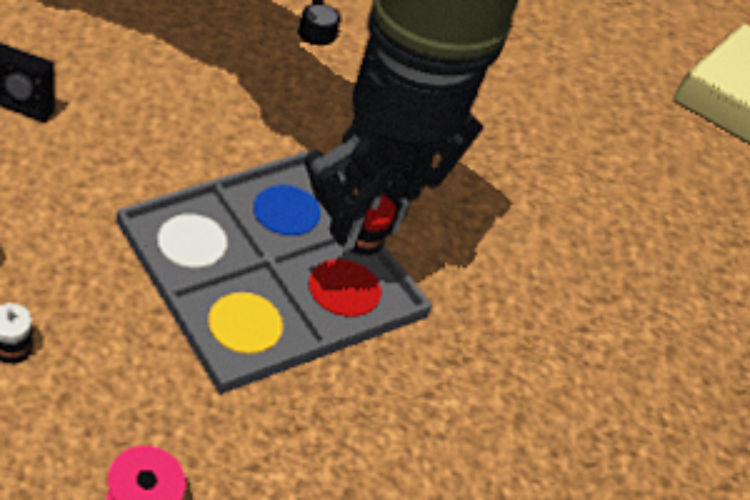

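The red motor is still held and hangs over the red disc (345,287 in the crop). Lowering slowly now.

```bash
python3 -m crank '[[20,[0,0,20],0],[20,[0,0,18],0],[20,[0,0,10],0],[20,[0,0,4],0],[20,[0,0,2],0],[20,[0,0,1],0],[20,[0,0,1],0],[20,[0,0,0],0]]'; python3 go.py .6124 .204 .186
```

```text
time: 7.1
tool_pos: [0.6122, 0.204, 0.1872]
eef_rot: [-3.141, 0.001, -0.001]
force: [0.0, -0.1, -0.9]
gripper_width: 0.362
t 7.1 pos [612.2 204.  187.2] d [0.2 0.  1.2] yaw -0.03 w 0.36201831433112713 f [ 0.  -0.1 -0.9]
```

```bash
python3 -m crank '[[20,[0,0,0.5],0],[20,[0,0,0.5],0],[20,[0,0,0.5],0],[20,[0,0,0],0],[20,[0,0,0],0],[20,[0,0,0],0],[20,[0,0,0],0],[20,[0,0,0],0]]'; python3 go.py .6124 .204 .186;
```

```text
time: 7.9
tool_pos: [0.6121, 0.204, 0.1858]
eef_rot: [-3.141, 0.001, -0.001]
force: [-1.9, -0.3, 5.9]
gripper_width: 0.361
t 7.9 pos [612.1 204.  185.8] d [ 0.3  0.  -0.2] yaw -0.02 w 0.36142815106272297 f [-1.9 -0.3  5.9]
```

Contact (5.9 N upward), so release and rise.

```bash
python3 -m crank '[[45,[0,0,0],0],[55,[0,0,0],0],[60,[0,0,0],0],[60,[0,0,0],0],[60,[0,0,-10],0],[60,[0,0,-25],0],[60,[0,0,-30],0],[85,[0,0,-30],0]]'; python3 go.py .5308 -.3177 .28; python3 - <<'E'
from h import *
for n in('scene','top'):
  i,d=find(n)
  if n=='scene': cv2.imwrite('pics/scene4.png',cv2.resize(i[100:300,260:,::-1],None,fx=2.5,fy=2.5))
E
```

```text
time: 8.7
tool_pos: [0.6119, 0.204, 0.2817]
eef_rot: [-3.142, 0.0, 0.0]
force: [0.6, 0.3, -0.1]
gripper_width: 0.85
t 8.7 pos [611.9 204.  281.7] d [-81.  521.7   1.7] yaw -0.02 w 0.8500819863167017 f [ 0.6  0.3 -0.1]
scene red 484 [398.7 211.9] cap [0.6236 0.1915] disc [0.6068 0.2104]
scene red 895 [317.5 296. ] cap [ 0.7208 -0.033 ] disc [ 0.7087 -0.0249]
scene yellow 538 [357.8 228.8] cap [0.627  0.0979] disc [0.6104 0.1123]
scene yellow 201 [126.4 263.2] cap [ 0.5297 -0.3175] disc [ 0.5084 -0.3232]
scene blue 424 [374.3 183.6] cap [0.5405 0.187 ] disc [0.5197 0.2057]
scene blue 163 [249.2 194.7] cap [ 0.4661 -0.0602] disc [ 0.4418 -0.0535]
scene green 128 [384.6  79.1] cap [0.2264 0.4131] disc [0.1905 0.4427]
scene green 175 [195.6 207.5] cap [ 0.455  -0.1687] disc [ 0.4301 -0.1672]
scene white 1157 [33.8  7.1] cap [-0.6788 -0.4629] disc [-0.7584 -0.4756]
scene white 499 [336.5 195.8] cap [0.5387 0.0997] disc [0.5178 0.1142]
scene white 192 [263.7 228.4] cap [ 0.5557 -0.0641] disc [ 0.5357 -0.0575]
scene white 486 [212.5 328. ] cap [ 0.705  -0.2105] disc [ 0.6921 -0.211 ]
scene white 1144 [539.1 406.4] cap [1.0059 0.1809] disc [1.0075 0.1993]
top red 493 [294.5 105.4] cap [ 0.7122 -0.0305] disc [ 0.7246 -0.0319]
top red 272 [188.1 151.7] cap [0.6045 0.1859] disc [0.6132 0.1918]
top yellow 566 [225.9 153.5] cap [0.6026 0.1081] disc [0.6113 0.1114]
top yellow 178 [432.4 193.2] cap [ 0.5325 -0.3181] disc [ 0.5388 -0.3291]
top blue 169 [307.4 222.3] cap [ 0.4655 -0.0605] disc [ 0.4696 -0.0629]
top green 181 [361.6 228.8] cap [ 0.4552 -0.1693] disc [ 0.4589 -0.1753]
top white 187 [24.4  1.2] cap [0.9722 0.6127] disc [0.9934 0.633 ]
top white 2679 [473.2   6.5] cap [ 0.9851 -0.4474] disc [ 1.0066 -0.4628]
top white 185 [381.  104.4] cap [ 0.7222 -0.2146] disc [ 0.7349 -0.2222]
top white 183 [310.1 177.8] cap [ 0.5565 -0.0649] disc [ 0.5637 -0.0675]
top white 740 [220.7 196.5] cap [0.5128 0.1141] disc [0.5185 0.1176]
```

View pics/scene4.png

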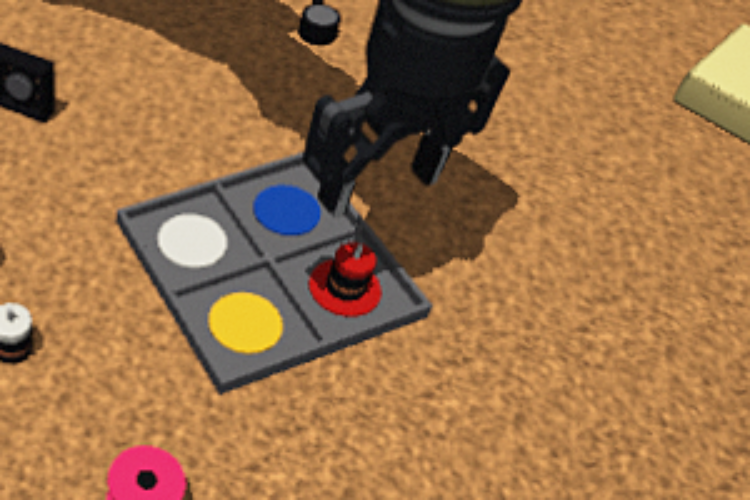

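Red stands upright in the middle of the red disc (base about (348,290) in the crop). Next is yellow.

```bash
python3 -m crank '[[85,[-6,30,0],0],[85,[-6,38,0],0],[85,[-6,38,0],0],[85,[-6,38,0],0],[85,[-6,38,0],0],[85,[-6,38,0],0],[85,[-6,38,0],0],[85,[-6,38,0],0]]' >/dev/null; python3 -m crank '[[85,[-6,38,0],0],[85,[-6,38,0],0],[85,[-6,38,0],0],[85,[-6,38,0],0],[85,[-6,38,0],0],[85,[-3,25,0],0],[85,[0,11,0],0],[85,[0,0,0],0]]'; python3 go.py .5308 -.3177 .178
```

```text
time: 10.4
tool_pos: [0.5305, -0.3192, 0.2801]
eef_rot: [3.141, -0.004, -0.0]
force: [0.3, -0.1, -0.2]
gripper_width: 0.992
t 10.4 pos [ 530.5 -319.2  280.1] d [  0.3  -1.5 102.1] yaw -0.16 w 0.9923305337643952 f [ 0.3 -0.1 -0.2]
```

```bash
python3 -m crank '[[85,[0,-1,25],0],[85,[0,0,25],0],[85,[0,0,25],0],[85,[0,0,17],0],[85,[0,0,10],0],[85,[0,0,0],0],[20,[0,0,0],0],[20,[0,0,0],0]]' 40 ; python3 -m crank '[[20,[0,0,0],0],[20,[0,0,0],0],[20,[0,0,0],0],[20,[0,0,0],0],[20,[0,0,0],0],[20,[0,0,-10],0],[20,[0,0,-25],0],[20,[0,0,-30],0]]' 40; python3 go.py .611 .1122 .186
```

```text
time: 11.2
tool_pos: [0.5314, -0.3167, 0.1793]
eef_rot: [3.141, 0.0, 0.003]
force: [-0.3, 0.3, -0.7]
gripper_width: 0.685
time: 12.0
tool_pos: [0.5304, -0.3168, 0.2434]
eef_rot: [-3.14, 0.001, 0.003]
force: [-0.0, 0.2, 0.3]
gripper_width: 0.364
t 12.0 pos [ 530.4 -316.8  243.4] d [  80.6 -429.    57.7] yaw -0.02 w 0.36432069578437337 f [-0.   0.2  0.3]
```

```bash
python3 -m crank '[[20,[0,0,-27],0],[20,[7,-37,0],0],[20,[7,-37,0],0],[20,[7,-37,0],0],[20,[7,-37,0],0],[20,[7,-37,0],0],[20,[7,-37,0],0],[20,[7,-37,0],0]]' >/dev/null; python3 -m crank '[[20,[7,-37,0],0],[20,[7,-37,0],0],[20,[7,-37,0],0],[20,[7,-37,0],0],[20,[3,-15,0],0],[20,[1,-7,0],0],[20,[0,0,15],0],[20,[0,0,15],0]]' >/dev/null; python3 -m crank '[[20,[0,0,20],0],[20,[0,0,10],0],[20,[0,0,0],0],[20,[0,0,0],0],[20,[0,0,0],0],[20,[0,0,0],0],[20,[0,0,0],0],[20,[0,0,0],0]]'; python3 go.py .611 .1122 .186
```

```text
time: 14.4
tool_pos: [0.6121, 0.112, 0.2106]
eef_rot: [-3.142, 0.001, -0.001]
force: [0.7, -0.0, -1.1]
gripper_width: 0.361
t 14.4 pos [612.1 112.  210.6] d [-1.1 -0.2 24.6] yaw -0.02 w 0.3606920016676699 f [ 0.7 -0.  -1.1]
```

```bash
python3 -m crank '[[20,[-1,0,10],0],[20,[0,0,8],0],[20,[0,0,4],0],[20,[0,0,1],0],[20,[0,0,1],0],[20,[0,0,0.5],0],[20,[0,0,0],0],[20,[0,0,0],0]]'; python3 go.py .611 .1122 .186
```

```text
time: 15.2
tool_pos: [0.6106, 0.112, 0.1862]
eef_rot: [3.141, -0.001, -0.001]
force: [-3.4, -0.3, 5.7]
gripper_width: 0.364
t 15.2 pos [610.6 112.  186.2] d [ 0.4 -0.2  0.2] yaw -0.02 w 0.36358932965275803 f [-3.4 -0.3  5.7]
```

```bash
python3 -m crank '[[45,[0,0,0],0],[55,[0,0,0],0],[60,[0,0,0],0],[60,[0,0,0],0],[60,[0,0,-10],0],[60,[0,0,-25],0],[60,[0,0,-30],0],[85,[0,0,-30],0]]'; python3 -m crank '[[85,[-20,25,0],0],[85,[-25,30,0],0],[85,[-25,30,0],0],[85,[-25,30,0],0],[85,[-25,30,0],0],[85,[-20,20,0],0],[85,[-5,8,0],0],[85,[0,0,0],0]]'; python3 go.py .4657 -.0604 .178; python3 - <<'E'
from h import *
i,d=find('scene'); cv2.imwrite('pics/scene5.png',cv2.resize(i[100:300,180:460,::-1],None,fx=2.5,fy=2.5))
E
```

```text
time: 16.0
tool_pos: [0.6109, 0.112, 0.2823]
eef_rot: [-3.141, 0.001, 0.0]
force: [0.3, 0.1, -0.1]
gripper_width: 0.853
time: 16.8
tool_pos: [0.4657, -0.062, 0.2814]
eef_rot: [3.141, -0.004, 0.002]
force: [0.1, 0.9, -0.5]
gripper_width: 0.997
t 16.8 pos [465.7 -62.  281.4] d [-1.000e-01 -1.600e+00  1.034e+02] yaw -0.16 w 0.9966649479051313 f [ 0.1  0.9 -0.5]
scene red 502 [398.5 211.9] cap [0.6235 0.1912] disc [0.6067 0.2101]
scene red 896 [317.6 296. ] cap [ 0.7209 -0.0328] disc [ 0.7088 -0.0247]
scene yellow 462 [358.2 226. ] cap [0.6218 0.1018] disc [0.6049 0.1164]
scene blue 424 [374.3 183.6] cap [0.5405 0.187 ] disc [0.5197 0.2057]
scene blue 158 [249.1 194.9] cap [ 0.4664 -0.0605] disc [ 0.442  -0.0538]
scene green 130 [384.7  79.1] cap [0.2265 0.4134] disc [0.1906 0.443 ]
scene green 173 [195.5 207.4] cap [ 0.4548 -0.1688] disc [ 0.4299 -0.1673]
scene white 1115 [33.5  6.8] cap [-0.6817 -0.4639] disc [-0.7615 -0.4766]
scene white 494 [336.4 195.7] cap [0.5386 0.0997] disc [0.5177 0.1142]
scene white 191 [263.7 228.4] cap [ 0.5557 -0.064 ] disc [ 0.5357 -0.0574]
scene white 460 [212.3 327.6] cap [ 0.7042 -0.2106] disc [ 0.6913 -0.2111]
scene white 865 [540.4 406.3] cap [1.0066 0.1827] disc [1.0083 0.2012]
```

View pics/scene5.png

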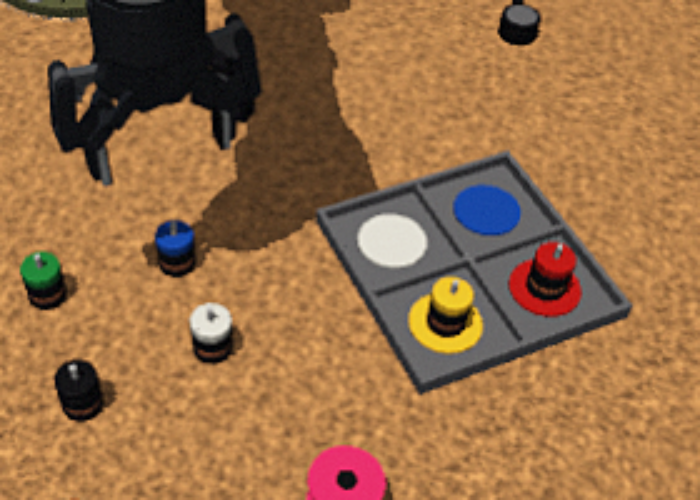

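Red and yellow stand on their discs (bases about (548,290) and (447,325) in the crop), and the gripper is over blue (175,245).

```bash
python3 -m crank '[[85,[0,0,25],0],[85,[0,0,25],0],[85,[0,0,25],0],[85,[0,0,18],0],[85,[0,0,10],0],[85,[0,0,0],0],[20,[0,0,0],0],[20,[0,0,0],0]]' 40 ; python3 -m crank '[[20,[0,0,0],0],[20,[0,0,0],0],[20,[0,0,0],0],[20,[0,0,0],0],[20,[0,0,0],0],[20,[0,0,-10],0],[20,[0,0,-25],0],[20,[0,0,-30],0]]' 40; python3 go.py .5203 .2053 .186
```

```text
time: 17.65
tool_pos: [0.4665, -0.0607, 0.1785]
eef_rot: [3.142, -0.0, 0.003]
force: [0.3, -1.0, 0.1]
gripper_width: 0.686
time: 18.45
tool_pos: [0.4655, -0.0609, 0.2434]
eef_rot: [-3.141, 0.001, 0.003]
force: [0.7, -0.1, -0.2]
gripper_width: 0.361
t 18.45 pos [465.5 -60.9 243.4] d [  54.8 -266.2   57.4] yaw -0.02 w 0.3612969417195754 f [ 0.7 -0.1 -0.2]
```

```bash
python3 -m crank '[[20,[0,0,-27],0],[20,[7,-35,0],0],[20,[7,-35,0],0],[20,[7,-35,0],0],[20,[7,-35,0],0],[20,[7,-35,0],0],[20,[7,-35,0],0],[20,[7,-35,0],0]]' >/dev/null; python3 -m crank '[[20,[5,-15,0],0],[20,[1,-7,0],0],[20,[0,0,15],0],[20,[0,0,20],0],[20,[0,0,15],0],[20,[0,0,10],0],[20,[0,0,0],0],[20,[0,0,0],0]]'; python3 go.py .5203 .2053 .186
```

```text
time: 20.05
tool_pos: [0.5212, 0.2054, 0.2101]
eef_rot: [3.141, -0.002, 0.0]
force: [-0.0, 0.9, -0.6]
gripper_width: 0.362
t 20.05 pos [521.2 205.4 210.1] d [-0.9  0.1 24.1] yaw -0.08 w 0.3620010758254586 f [-0.   0.9 -0.6]
```

```bash
python3 -m crank '[[20,[0,0,10],0],[20,[0,0,8],0],[20,[0,0,4],0],[20,[0,0,1],0],[20,[0,0,0.5],0],[20,[0,0,0.5],0],[20,[0,0,0],0],[20,[0,0,0],0]]'; python3 go.py .5203 .2053 .186
```

```text
time: 20.85
tool_pos: [0.5211, 0.2061, 0.1859]
eef_rot: [-3.141, 0.001, -0.0]
force: [1.1, 0.1, -0.5]
gripper_width: 0.362
t 20.85 pos [521.1 206.1 185.9] d [-0.8  0.8 -0.1] yaw -0.02 w 0.362208813864551 f [ 1.1  0.1 -0.5]
```

No contact yet, so lower slightly more.

```bash
python3 -m crank '[[20,[0,0,0.5],0],[20,[0,0,0.5],0],[20,[0,0,0],0],[20,[0,0,0],0],[20,[0,0,0],0],[20,[0,0,0],0],[20,[0,0,0],0],[20,[0,0,0],0]]'; python3 go.py .5203 .2053 .186
```

```text
time: 21.65
tool_pos: [0.5211, 0.2061, 0.1856]
eef_rot: [-3.141, 0.001, -0.001]
force: [-2.5, -1.3, 8.1]
gripper_width: 0.363
t 21.65 pos [521.1 206.1 185.6] d [-0.8  0.8 -0.4] yaw -0.02 w 0.36341962826793556 f [-2.5 -1.3  8.1]
```

```bash
python3 -m crank '[[45,[0,0,0],0],[55,[0,0,0],0],[60,[0,0,0],0],[60,[0,0,0],0],[60,[0,0,-10],0],[60,[0,0,-25],0],[60,[0,0,-30],0],[85,[0,0,-30],0]]' >/dev/null; python3 -m crank '[[85,[5,30,0],0],[85,[5,38,0],0],[85,[5,38,0],0],[85,[5,38,0],0],[85,[5,38,0],0],[85,[5,38,0],0],[85,[5,32,0],0],[85,[0,18,0],0]]'; python3 -m crank '[[85,[0,0,20],0],[85,[0,0,0],0],[85,[0,0,0],0],[85,[0,0,0],0],[85,[0,0,0],0],[85,[0,0,0],0],[85,[0,0,0],0],[85,[0,0,0],0]]'; python3 go.py .556 -.0645 .178
```

```text
time: 23.25
tool_pos: [0.5561, -0.0675, 0.2804]
eef_rot: [3.14, -0.006, 0.001]
force: [0.1, 0.5, -0.9]
gripper_width: 0.996
time: 24.05
tool_pos: [0.5559, -0.0639, 0.2598]
eef_rot: [3.142, -0.0, 0.0]
force: [0.2, -0.4, 0.2]
gripper_width: 0.994
t 24.05 pos [555.9 -63.9 259.8] d [ 0.   0.6 81.8] yaw -0.01 w 0.9935365016851606 f [ 0.2 -0.4  0.2]
```

```bash
python3 -m crank '[[85,[0,0.5,25],0],[85,[0,0,25],0],[85,[0,0,20],0],[85,[0,0,12],0],[85,[0,0,0],0],[85,[0,0,0],0],[20,[0,0,0],0],[20,[0,0,0],0]]' 40 ; python3 -m crank '[[20,[0,0,0],0],[20,[0,0,0],0],[20,[0,0,0],0],[20,[0,0,0],0],[20,[0,0,0],0],[20,[0,0,-10],0],[20,[0,0,-25],0],[20,[0,0,-30],0]]' 40; python3 go.py .519 .1135 .186
```

```text
time: 24.85
tool_pos: [0.5563, -0.0645, 0.1787]
eef_rot: [3.141, -0.001, 0.003]
force: [0.7, 0.0, 1.0]
gripper_width: 0.688
time: 25.65
tool_pos: [0.5555, -0.0644, 0.243]
eef_rot: [-3.141, 0.0, 0.004]
force: [0.4, 0.5, -1.2]
gripper_width: 0.364
t 25.65 pos [555.5 -64.4 243. ] d [ -36.3 -177.9   57.1] yaw -0.01 w 0.36390079365302097 f [ 0.4  0.5 -1.2]
```

```bash
python3 -m crank '[[20,[0,0,-27],0],[20,[-7,-33,0],0],[20,[-7,-33,0],0],[20,[-7,-33,0],0],[20,[-7,-33,0],0],[20,[-6,-30,0],0],[20,[-3,-16,0],0],[20,[0,0,0],0]]' >/dev/null; python3 -m crank '[[20,[0,0,15],0],[20,[0,0,20],0],[20,[0,0,15],0],[20,[0,0,10],0],[20,[0,0,0],0],[20,[0,0,0],0],[20,[0,0,0],0],[20,[0,0,0],0]]'; python3 go.py .519 .1135 .186
```

```text
time: 27.25
tool_pos: [0.5193, 0.1135, 0.2104]
eef_rot: [-3.141, 0.001, -0.002]
force: [-0.1, 0.3, -0.1]
gripper_width: 0.361
t 27.25 pos [519.3 113.5 210.4] d [-0.3  0.  24.4] yaw -0.03 w 0.3611971562734279 f [-0.1  0.3 -0.1]
```

```bash
python3 -m crank '[[20,[0,0,10],0],[20,[0,0,8],0],[20,[0,0,4],0],[20,[0,0,1],0],[20,[0,0,0.5],0],[20,[0,0,0.5],0],[20,[0,0,0.5],0],[20,[0,0,0],0]]'; python3 go.py .519 .1135 .186
```

```text
time: 28.05
tool_pos: [0.5191, 0.1136, 0.1854]
eef_rot: [-3.141, 0.001, -0.001]
force: [-0.1, -0.5, 0.2]
gripper_width: 0.362
t 28.05 pos [519.1 113.6 185.4] d [-0.1  0.1 -0.6] yaw -0.03 w 0.36205344970211384 f [-0.1 -0.5  0.2]
```

```bash
python3 -m crank '[[20,[0,0,0.5],0],[20,[0,0,0.5],0],[20,[0,0,0],0],[20,[0,0,0],0],[20,[0,0,0],0],[20,[0,0,0],0],[20,[0,0,0],0],[20,[0,0,0],0]]'; python3 go.py .519 .1135 .186
```

```text
time: 28.85
tool_pos: [0.519, 0.1136, 0.1854]
eef_rot: [-3.141, 0.001, -0.002]
force: [-1.6, -0.7, 11.1]
gripper_width: 0.365
t 28.85 pos [519.  113.6 185.4] d [-0.   0.1 -0.6] yaw -0.02 w 0.3646926091687124 f [-1.6 -0.7 11.1]
```

```bash
python3 -m crank '[[45,[0,0,0],0],[55,[0,0,0],0],[60,[0,0,0],0],[60,[0,0,0],0],[60,[0,0,-10],0],[60,[0,0,-25],0],[60,[0,0,-30],0],[60,[0,0,-30],0]]' >/dev/null; python3 -m crank '[[60,[0,30,-20],0],[60,[0,35,-20],0],[60,[0,35,-20],0],[60,[0,35,-20],0],[60,[0,35,-20],0],[60,[0,35,0],0],[60,[0,30,0],0],[60,[0,10,0],0]]'; python3 - <<'E'
from h import *
for n in('scene','top'):
  i,d=find(n); v=i[80:300,90:460] if n=='scene' else i[110:270,140:460]
  cv2.imwrite(f'pics/{n}6.png',cv2.resize(v[:,:,::-1],None,fx=2.1,fy=2.1))
  r=search_frame(n,'motor_bare')[:1]; print(n,r,plane(n,[r[0]['xy']],.025)[0,:2] if r else '')
E
```

```text
time: 30.45
tool_pos: [0.5182, -0.1351, 0.3799]
eef_rot: [3.14, -0.008, 0.001]
force: [-0.2, -0.8, -0.1]
gripper_width: 0.705
scene red 526 [398.7 212.2] cap [0.6242 0.191 ] disc [0.6074 0.2099]
scene red 887 [317.5 295.9] cap [ 0.7208 -0.0328] disc [ 0.7086 -0.0248]
scene yellow 489 [358.2 225.9] cap [0.6216 0.102 ] disc [0.6047 0.1165]
scene blue 436 [375.1 180. ] cap [0.5326 0.1939] disc [0.5115 0.2129]
scene green 129 [384.7  79.1] cap [0.2265 0.4133] disc [0.1906 0.4429]
scene green 178 [195.5 207.4] cap [ 0.4547 -0.1687] disc [ 0.4298 -0.1672]
scene white 1148 [33.8  7. ] cap [-0.6793 -0.4629] disc [-0.7589 -0.4756]
scene white 471 [336.7 192.8] cap [0.532  0.1037] disc [0.5108 0.1184]
scene white 477 [212.5 327.9] cap [ 0.7049 -0.2105] disc [ 0.692 -0.211]
scene white 1136 [538.6 406.5] cap [1.0056 0.1801] disc [1.0073 0.1985]
scene [{'xy': [211.3, 251.9], 'p': 0.6}] [ 0.55941304 -0.16968611]
top red 153 [293.3 114.2] cap [ 0.6923 -0.0282] disc [ 0.704  -0.0295]
top red 545 [182.5 151.6] cap [0.6043 0.1974] disc [0.6131 0.2037]
top yellow 523 [226.1 153.1] cap [0.6034 0.1076] disc [0.6121 0.1109]
top blue 568 [178.9 194.1] cap [0.5152 0.1986] disc [0.521 0.205]
top green 181 [361.7 228.8] cap [ 0.4552 -0.1694] disc [ 0.459  -0.1755]
top white 196 [27.3  1.1] cap [0.972  0.6049] disc [0.9931 0.625 ]
top white 2679 [473.3   6.5] cap [ 0.9851 -0.4476] disc [ 1.0066 -0.463 ]
top white 634 [222.9 196.1] cap [0.5137 0.1097] disc [0.5194 0.113 ]
top [{'xy': [363.7, 180.5], 'p': 0.62}] [ 0.55706678 -0.17687768]
```

View pics/scene6.png

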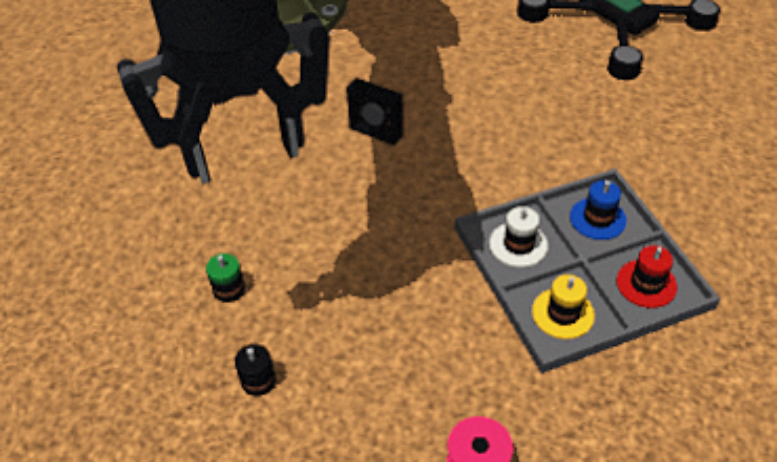

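View pics/top6.png

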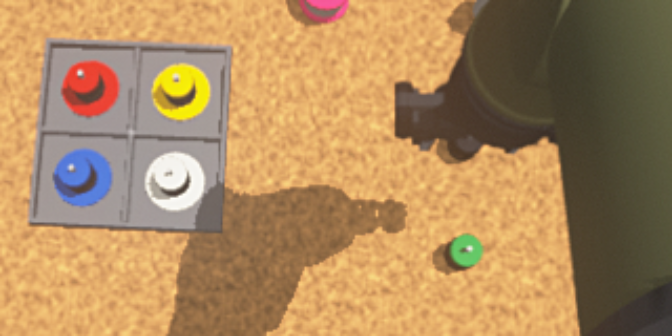

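All four motors stand upright and centred on their own discs. Green (225,277) and bare (256,370) are where they were, and the gripper is clear.

```bash
python3 -m crank '[[60,[0,0,0],0],[60,[0,0,0],0],[60,[0,0,0],0],[60,[0,0,0],0],[60,[0,0,0],0],[60,[0,0,0],0],[60,[0,0,0],0],[60,[0,0,0],0]]' && python3 -c "
from workcell import bot; print(bot.finish_job())"
```

```text
time: 31.45
tool_pos: [0.5189, -0.1315, 0.3792]
eef_rot: [-3.142, 0.001, 0.0]
force: [-0.5, -0.3, 0.1]
gripper_width: 0.703
the job is handed in; nothing more can be done
None
```

I moved the red, yellow, blue and white motors to their discs one at a time. Each was lowered until the wrist force showed contact (about 6–11 N), released, and the gripper raised clear. The job was handed in at about 31.5 s of the 91 s allowed.

- **Motors in the tray:** the last pictures from both cameras show all four upright near the middle of their own discs. By the gripper's position at release, each is within about 2 mm of its disc's measured centre.
- **Green motor:** both cameras put it where it began, within about 1 mm.
- **Bare motor:** it looks unmoved in the scene camera. The detection network's last positions for it differed from the first by about 6 mm in the scene camera and 9 mm in the top camera, where the arm partly covered it. I took that as detector noise, since the gripper did not go near that motor.
- **Gripper:** it was clear of everything at the end, and nothing fell over.

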